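# Hold the hidden bolt head while the nut is driven up

### The arm

A 6-joint arm with a two-finger parallel gripper is mounted at the origin on the work surface. World frame = base frame: x ahead of the robot, y to its left, z up, the work surface at z = 0. Lengths are in m, angles in rad, forces in N, time in s.
With the tool pointing down it reaches from about 0.275 to 0.875 m from the base axis. Payload 12.5 kg.
Tool frame: the origin (TCP) lies at the very end of the fingers, on their centre line; the grasp point (between the pads) lies 19 mm behind it; z points along the fingers, y is the line along which they close (so a half turn about z gives the same grasp; the last joint's range is limited). The gripper opens to 85 mm and grips with 20 to 120 N. Pads are 22 mm wide; open, the fingers measure 114 mm over their backs; the gripper's body (76 mm by 85 mm) begins 54 mm behind the grasp point. The pads swing forward as they close: fully open they stand 13 mm farther back than shut.
Start: joints at [1.251, 0.351, 1.652, -0, 1.139, -0.085], TCP at [0.128, 0.535, 0.231] pointing down, gripper open.
Joint ranges: [-2.75, 2.75], [-0.79, 2.1], [0.01, 2.65], [-1.57, 4.71], [0.07, 3.14], [-2.87, 2.87]. Speed limits (rad/s): [2.22, 2.22, 2.79, 3.14, 3.14, 3.14].

### API

Orientations are given as a unit quaternion [x, y, z, w].
In Python, from workcell import robot gives the robot as it stands.
- The arm moves only by the tool send_rows, never from a script. Its argument "plan" is a list of rows, each an object of numbers: "tx", "ty", "tz": the shift along the tool's x, y, z in m; "yaw": the turn about the tool's z in degrees; "jaw": the finger opening in m, from 0 to 0.0854. In form: [{"tx": .., "ty": .., "tz": .., "yaw": .., "jaw": ..}, ...]. A call has 1 to 20 rows; each row shifts and turns the commanded pose from where the row before left it, along the tool's axes as they then stand; what a row does not reach is not made up. A row lasts 1/8 s, in which the tool goes at most 62.5 mm and 10.7 degrees, less where a joint would pass 70% of its speed; a pose out of reach is approached as far as the arm can. A call is refused whole if a number of a shift passes 0.0625 or a number of a turn 10.7, either way. A call with a gripper value outside its range is refused whole. The fingers move at their own pace and stop on an object; the grip force is fixed at half the most. Time passes only in rows, so rows that do not move let the fingers close. It gives the time, the measured TCP pose, the force, the opening and the grip force at its end, in the units of the state.
- robot.state(): the state, without advancing time (a new reading comes with each control period).
- robot.get_image(name): name is "side" or "top"; returns the picture (384x512x3 uint8, red, green, blue); there is no depth.
- robot.camera_model(name): a dict with "fovy" (degrees; the focal length in pixels is half the picture's height over the tangent of half this angle, whatever the lens; pixels are square), "cx", "cy" (the principal point, pixels), "origin" and "attitude" of the camera in the world. Camera axes: x right, y down, z forward; pixel columns grow to the right and rows downward; lengths in m; the calibration is good to about 2 mm. A picture is of the moment at which its call begins. camera_model takes no time and is no camera call.
- robot.hand_in(): hands the job in; it is judged then, once.
The state is a dict: "t": time; "qpos": joint angles; "dq": joint speeds; "effort": joint torques, N m; "ee_pos": TCP position; "ee_rot": TCP orientation; "wrist_force": force on the tool from outside, world axes, zero at the start; "torque": the same for the moment, N m; "gripper_width": finger opening in m; "finger_force": force on a finger pad.
Only numpy, scipy, OpenCV 4.12 (cv2) and the standard library are available. Lean on these libraries where they do the work, as an engineer would, in place of code of your own. Each camera call takes 0.05 s, during which the arm holds its last target. There are 200 camera calls.

### The job

On the cup sealer's drive unit the motor driver is turning the nut, but the bolt just goes round with it: slide the flat cover fully open, reach down into the narrow gap behind the bracket, take the bolt head firmly between the fingers and keep it from turning. Finish while still gripping the head, bolt standing still and cover left open; do not let go. Leave the spool, the jar and the cup where they stand.

Things in the scene. Friction and masses are not known exactly. Their poses are not given: they have to be found in the camera images.
- drive_unit: Cup sealer's drive unit, fixed. Origin on the counter (z 0) right under the bolt head's centre; own x points from the nut driver across the gap to the white gearbox (within 0.35 rad of world x), z up. In this frame, mm: steel bracket plate x -28 to -22, y -90 to 90, top z 113; gearbox x 32 to 135, same y and top. Two guide strips 6 wide along x at y -87 and 87, top z 123.
- gap (a point): Centre of the mouth of the gap between bracket and gearbox, z 113, axes as the unit's: 54 mm wide (unit x -22 to 32), 168 long (unit y -84 to 84), walled at both ends, floor at z 12. Open only at the top, once the cover is slid away.
- nut_driver (a point): Front of the bracket: where the nut meets the black motor nut driver, on the bolt's axis, z 92. Nut and driver reach from unit x -28 to -131 mm, 42 in diameter, top at z 113. Not to be handled; the nut goes on turning when the bolt is held.
- cover (a joint): Slide of the flat aluminium cover over the gap (66 mm along unit x, 166 along y, 4 thick, top z 120), in m: 0 = closed (unit x -26 to 40); grows as it slides along unit +x onto the gearbox; 0.072 = end stop, fully open, gap wholly clear. Starts at 0 to 0.015. About 2 N moves it; it stays where it is left.
- cover_tab (a point): Middle of the top edge of the cover's upright grey grip tab: a plate 12 mm thick (along unit x), 50 wide (along unit y), 28 tall; this point is at z 148, the tab's foot at z 120. Moves with the cover.
- bolt_head (a point): Centre of the hidden dark steel hexagonal bolt head, z 92 mm, axes as the unit's. The bolt lies along unit x. Head 30 across flats, 35 across corners, 20 long (unit x -10 to 10), on a collar 26 in diameter back to the bracket. Free: 22 mm to the gearbox, 67 either side along y, 62 below. A gripper coming straight down and closing along unit y takes it.
- bolt (a joint): Bolt's angle about unit +x, rad: at 0 and every 1.047 two flats stand upright, facing unit +y and -y. Starts at -0.5 to 0.5. Driven by the nut it turns on at about 0.055 rad/s with a weak 0.055 N m; a grip of 10 N or more on the sides of the head stops it, and may first turn it by up to 0.5 until flats lie on the fingers.
- film_spool: Bystander: loose film spool standing upright, 72 mm in diameter, 78 tall; origin under its centre. On the unit's +y side.
- pick_jar: Bystander: loose small jar, 52 mm in diameter, 85 tall; origin under its centre. On the unit's -y side.
- paper_cup: Bystander: loose lidded paper cup, 86 mm in diameter at the top, 106 tall; origin under its centre. On the unit's -y side, nearer the robot than the jar.

How it is judged:
By the outcome, as a careful person would: the job done as asked, in the order asked, and still so for the second after the job is handed in, while the arm keeps its last pose, push and grip.
It also fails if it takes over 43 s, if anything falls off the work surface, if the arm or the gripper's body presses on something with over 40 N, if the wrist force passes 120 N, or if a joint passes its speed limit or range.

## Working session

There is one attempt and no reset: what is moved stays moved. The work goes in short steps, Python scripts to look and compute and a tool call to move; the robot and the scene stay as the last step left them, time stands still between calls to the robot, and variables do not carry over. Pictures are saved under pics/ and viewed, at most 10 in all, crops included, and the job is handed in when it is done.

Besides the shell and the picture viewer there is one more tool, called after "Call:" as name(argument=value, ...) on one line, values as JSON. send_rows: Moves the arm, as the interface text tells. Its arguments: {"type":"object","properties":{"plan":{"type":"array"}},"required":["plan"]}

```bash
mkdir -p pics; python3 - <<'E'
from workcell import robot
import cv2
for n in("side","top"):
    im=robot.get_image(n); cv2.imwrite(f"pics/{n}0.png",im[:,:,::-1]); print(robot.camera_model(n))
s=robot.state();print({k:s[k] for k in("t","ee_pos","ee_rot","gripper_width")})
E
```

```text
{'fovy': 47.81509921682073, 'cx': 259.74397076779474, 'cy': 187.03492312383338, 'origin': array([0.28797352, 0.49062407, 0.79087558]), 'attitude': array([-0.24822042,  0.91076   , -0.32041108,  0.07899098])}
{'fovy': 52.323662770377375, 'cx': 249.1965632473016, 'cy': 189.03167575058896, 'origin': array([0.47500716, 0.01432973, 1.03373321]), 'attitude': array([-0.69936603,  0.71309026, -0.02625299,  0.04123367])}
{'t': 0.1, 'ee_pos': array([0.12784297, 0.53462485, 0.23080729]), 'ee_rot': array([ 1.17126687e-01,  9.93116840e-01, -5.21343893e-04, -9.92238861e-05]), 'gripper_width': 0.08526914484077326}
```

View pics/top0.png

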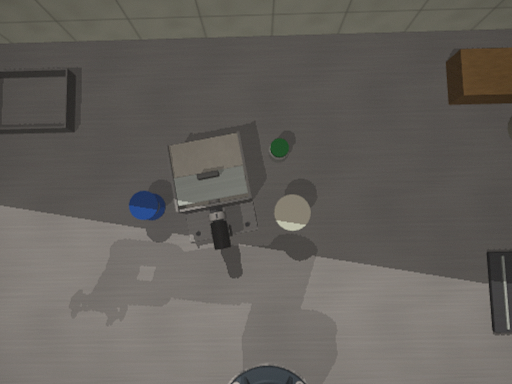

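View pics/side0.png

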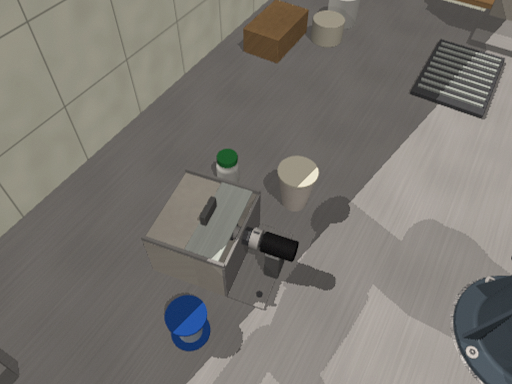

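The top view shows the unit around (210,172), its tab at (208,175) and the driver at (220,232). The spool is at (147,206), the jar at (279,148) and the cup at (292,212). The side view shows the same layout, with the tab at (208,210). I'll enlarge both to read corners.

```bash
python3 - <<'E'
import cv2
t=cv2.imread("pics/top0.png")[125:260,160:265]; s=cv2.imread("pics/side0.png")[165:285,140:305]
cv2.imwrite("pics/c1.png",cv2.resize(t,None,fx=4.4,fy=4.4,interpolation=cv2.INTER_CUBIC))
cv2.imwrite("pics/c2.png",cv2.resize(s,None,fx=4.8,fy=4.8,interpolation=cv2.INTER_CUBIC))
E
```

```text
(no output)
```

View pics/c1.png

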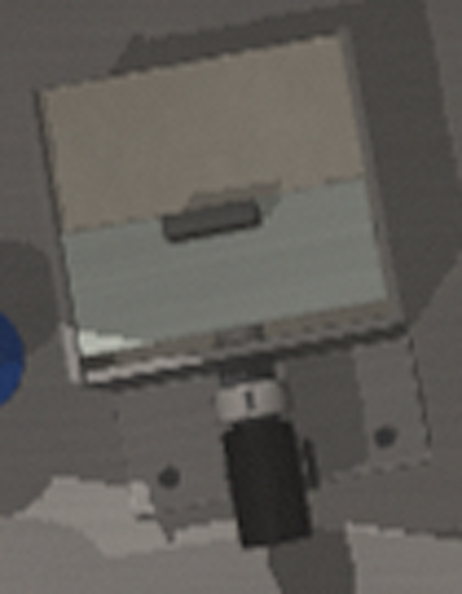

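View pics/c2.png

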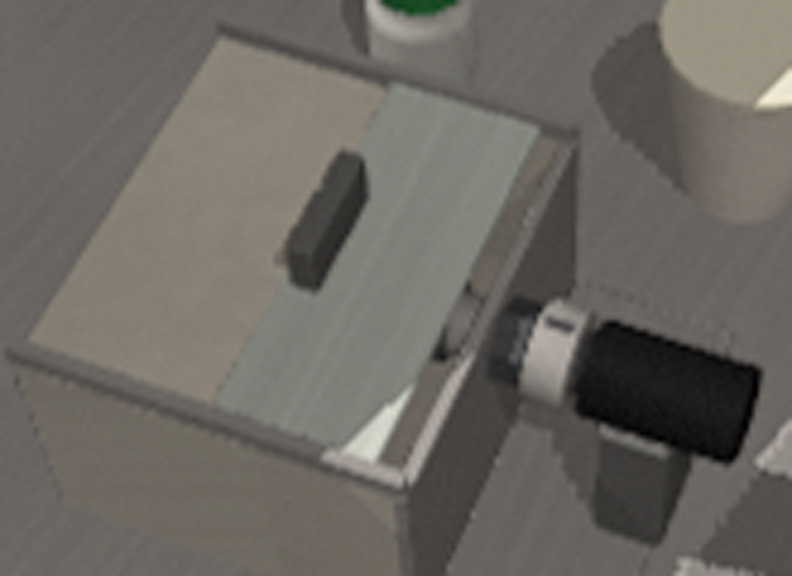

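Crops: the cover's corners, the tab and both guide strips' outer ends are clear in both views. A slit of gap with the collar shows at the bracket side, so the cover is slightly open. I'll cast these points onto their height planes.

```bash
cat >h.py <<'E'
import numpy as np
from scipy.spatial.transform import Rotation as R
from workcell import robot
def ray(n,uv,z):
    m=robot.camera_model(n); f=192/np.tan(np.radians(m["fovy"])/2)
    d=R.from_quat(m["attitude"]).apply([(uv[0]-m["cx"])/f,(uv[1]-m["cy"])/f,1]); o=np.array(m["origin"])
    return (o+d*(z-o[2])/d[2])[:2]
def T(x,y,z): return ray("top",(160+(x+.5)/4.4-.5,125+(y+.5)/4.4-.5),z)
def S(x,y,z): return ray("side",(140+(x+.5)/4.8-.5,165+(y+.5)/4.8-.5),z)
E
python3 - <<'E'
from h import *
np.set_printoptions(precision=4,suppress=True)
# strips outer corners: far+y, near+y, far-y, near-y
t=np.array([T(*p,.123) for p in((37,92),(80,383),(347,35),(408,330))])
s=np.array([S(*p,.123) for p in((10,350),(405,488),(220,25),(577,133))])
u=np.array([[.135,.09],[-.028,.09],[.135,-.09],[-.028,-.09]])
def fit(u,p):
    a=u-u.mean(0);b=p-p.mean(0); th=np.arctan2((a[:,0]*b[:,1]-a[:,1]*b[:,0]).sum(),(a*b).sum())
    M=np.array([[np.cos(th),-np.sin(th)],[np.sin(th),np.cos(th)]]); o=p.mean(0)-M@u.mean(0)
    return th,M,o,np.abs(p-(u@M.T+o)).max(1)
for w in(t,s,(t+s)/2): r=fit(u,w);print(r[0],r[2],r[3])
th,M,o,_=r
tov=lambda p:(p-o)@M
print("cover corners unit T",tov(np.array([T(*p,.12) for p in((388,296),(363,178),(63,233))])))
print("cover corners unit S",tov(np.array([S(*p,.12) for p in((540,127),(390,85),(335,455),(215,400))])))
print("tab T",tov(np.array([T(*p,.148) for p in((162,219),(257,201),(262,216),(167,240))])))
print("tab S",tov(np.array([S(*p,.148) for p in((288,246),(342,152),(362,158),(310,256))])))
print("drv end T z.092",tov(np.array([T(*p,.092) for p in((243,548),(308,540),(225,425),(290,415))])))
for n,p,z in(("spool",(147,206),.078),("jar",(279,148),.085),("cup",(292,212),.106)): print(n,ray("top",p,z))
E
```

```text
0.15753506558005057 [0.5517 0.1182] [0.0044 0.0028 0.0053 0.001 ]
0.16644009150109093 [0.5524 0.1272] [0.0036 0.0035 0.0038 0.0033]
0.16198121228185067 [0.552  0.1227] [0.004  0.0027 0.0045 0.0022]
cover corners unit T [[-0.01   -0.0859]
 [ 0.0551 -0.0841]
 [ 0.0552  0.0799]]
cover corners unit S [[-0.0098 -0.0821]
 [ 0.0563 -0.0797]
 [ 0.0039  0.086 ]
 [ 0.0549  0.0813]]
tab T [[ 0.0484  0.0225]
 [ 0.0487 -0.0279]
 [ 0.0405 -0.0291]
 [ 0.0371  0.0217]]
tab S [[ 0.0492  0.0256]
 [ 0.0491 -0.022 ]
 [ 0.0407 -0.0222]
 [ 0.0396  0.0267]]
drv end T z.092 [[-0.1284  0.0165]
 [-0.1304 -0.0191]
 [-0.061   0.0148]
 [-0.062  -0.0212]]
spool [0.53   0.2861]
jar [ 0.6659 -0.0415]
cup [ 0.5074 -0.0671]
```

Unit origin is about (0.552, 0.123) with yaw about 0.162 rad. The cover sits at about 15 mm, with the tab spanning unit x 38 to 50. First I turn the tool to unit axes (-22.7°) and close the fingers.

Call:
send_rows(plan=[{"yaw":-7.6,"jaw":0},{"yaw":-7.6,"jaw":0},{"yaw":-7.5,"jaw":0},{"jaw":0}])

```text
invalid input
```

```bash
cat >>h.py <<'E'
th=.162; O=np.array([.552,.1227]); M=np.array([[np.cos(th),-np.sin(th)],[np.sin(th),np.cos(th)]])
def togo(ux,uy,z):
    s=robot.state(); w=np.r_[O+M@[ux,uy],z]; r=R.from_quat(s["ee_rot"])
    tool=r.inv().apply(w-s["ee_pos"]); x=r.apply([1,0,0])
    print("t",round(s["t"],2),"unit pos",np.round(np.r_[(s["ee_pos"][:2]-O)@M,s["ee_pos"][2]],4),"shift tool",np.round(tool,4),
     "yaw err deg",np.round(np.degrees(np.arctan2(-x[1],-x[0])-th),2),"F",np.round(s["wrist_force"],1),"jaw",s["gripper_width"],"ff",s["finger_force"])
E
python3 -c "
from h import *
togo(.005,0,.231)"
```

```text
t 0.1 unit pos [-0.3522  0.4749  0.2308] shift tool [-5.13e-01 -3.00e-01  1.00e-04] yaw err deg -22.73 F [1.  0.2 0.5] jaw 0.08526914484077326 ff 0.0
```

Call:
send_rows(plan=[{"tx":0,"ty":0,"tz":0,"yaw":-7.6,"jaw":0},{"tx":0,"ty":0,"tz":0,"yaw":-7.6,"jaw":0},{"tx":0,"ty":0,"tz":0,"yaw":-7.5,"jaw":0},{"tx":0,"ty":0,"tz":0,"yaw":0,"jaw":0}])

```text
t: 0.6
ee_pos: [0.1279, 0.5347, 0.231]
ee_rot: [-0.08, 0.997, -0.0, -0.0]
wrist_force: [-0.2, -0.2, 0.2]
gripper_width: 0.0123
finger_force: 0.0
```

```bash
python3 -c "
from h import *
togo(.005,0,.231)"
```

```text
t 0.6 unit pos [-0.3521  0.475   0.231 ] shift tool [-3.578e-01 -4.745e-01  2.000e-04] yaw err deg -0.09 F [-0.2 -0.2  0.2] jaw 0.012276554911695228 ff 0.0
```

Call:
send_rows(plan=[{"tx":-0.03,"ty":-0.04,"tz":0,"yaw":0,"jaw":0},{"tx":-0.03,"ty":-0.04,"tz":0,"yaw":0,"jaw":0},{"tx":-0.03,"ty":-0.04,"tz":0,"yaw":0,"jaw":0},{"tx":-0.03,"ty":-0.04,"tz":0,"yaw":0,"jaw":0},{"tx":-0.03,"ty":-0.04,"tz":0,"yaw":0,"jaw":0},{"tx":-0.03,"ty":-0.04,"tz":0,"yaw":0,"jaw":0},{"tx":-0.03,"ty":-0.04,"tz":0,"yaw":0,"jaw":0},{"tx":-0.03,"ty":-0.04,"tz":0,"yaw":0,"jaw":0},{"tx":-0.03,"ty":-0.04,"tz":0,"yaw":0,"jaw":0},{"tx":-0.03,"ty":-0.04,"tz":0,"yaw":0,"jaw":0},{"tx":-0.03,"ty":-0.04,"tz":0,"yaw":0,"jaw":0},{"tx":-0.028,"ty":-0.035,"tz":0,"yaw":0,"jaw":0},{"tx":0,"ty":0,"tz":0,"yaw":0,"jaw":0}])

```text
t: 2.22
ee_pos: [0.559, 0.1216, 0.2308]
ee_rot: [-0.078, 0.997, -0.0, -0.0]
wrist_force: [-0.2, 0.1, -1.1]
gripper_width: 0.0001
finger_force: 0.0
```

```bash
python3 -c "
from h import *
togo(.005,0,.130)"
```

```text
t 2.23 unit pos [ 0.0067 -0.0022  0.2308] shift tool [0.0017 0.0022 0.1008] yaw err deg -0.39 F [-0.2  0.1 -1.1] jaw 7.00118918950852e-05 ff 0.0
```

Call:
send_rows(plan=[{"tx":0.002,"ty":0.002,"tz":0.03,"yaw":0,"jaw":0},{"tx":0,"ty":0,"tz":0.03,"yaw":0,"jaw":0},{"tx":0,"ty":0,"tz":0.02,"yaw":0,"jaw":0},{"tx":0,"ty":0,"tz":0.012,"yaw":0,"jaw":0},{"tx":0,"ty":0,"tz":0.009,"yaw":0,"jaw":0},{"tx":0,"ty":0,"tz":0,"yaw":0,"jaw":0}])

```text
t: 2.98
ee_pos: [0.5551, 0.1254, 0.1301]
ee_rot: [-0.08, 0.997, 0.0, -0.0]
wrist_force: [0.2, -0.0, 0.6]
gripper_width: -0.0002
finger_force: 0.0
```

```bash
python3 -c "
from h import *
togo(.078,0,.130)"
```

```text
t 2.98 unit pos [0.0035 0.0022 0.1301] shift tool [-0.0745 -0.0021  0.0001] yaw err deg -0.05 F [ 0.2 -0.   0.6] jaw -0.00024235843908477245 ff 0.0
```

Now push along unit +x (tool -x), slowing toward the stop.

Call:
send_rows(plan=[{"tx":-0.01,"ty":-0.001,"tz":0,"yaw":0,"jaw":0},{"tx":-0.008,"ty":-0.001,"tz":0,"yaw":0,"jaw":0},{"tx":-0.008,"ty":0,"tz":0,"yaw":0,"jaw":0},{"tx":-0.008,"ty":0,"tz":0,"yaw":0,"jaw":0},{"tx":-0.008,"ty":0,"tz":0,"yaw":0,"jaw":0},{"tx":-0.008,"ty":0,"tz":0,"yaw":0,"jaw":0},{"tx":-0.008,"ty":0,"tz":0,"yaw":0,"jaw":0},{"tx":-0.006,"ty":0,"tz":0,"yaw":0,"jaw":0},{"tx":-0.005,"ty":0,"tz":0,"yaw":0,"jaw":0},{"tx":-0.003,"ty":0,"tz":0,"yaw":0,"jaw":0},{"tx":-0.002,"ty":0,"tz":0,"yaw":0,"jaw":0}])

```text
t: 4.35
ee_pos: [0.6287, 0.1352, 0.1302]
ee_rot: [-0.081, 0.997, 0.0, -0.0]
wrist_force: [-1.8, 0.5, 1.2]
gripper_width: -0.0001
finger_force: 1.0
```

```bash
python3 -c "
from h import *
togo(.09,0,.130)"
```

```text
t 4.35 unit pos [0.0777 0.     0.1302] shift tool [-0.0123  0.      0.0002] yaw err deg -0.04 F [-1.8  0.5  1.2] jaw -8.518413198145493e-05 ff 1.0283931938465685
```

Pushing at about 2 N; the stop isn't reached yet. Continuing in small steps.

Call:
send_rows(plan=[{"tx":-0.002,"ty":0,"tz":0,"yaw":0,"jaw":0},{"tx":-0.002,"ty":0,"tz":0,"yaw":0,"jaw":0},{"tx":-0.001,"ty":0,"tz":0,"yaw":0,"jaw":0},{"tx":-0.001,"ty":0,"tz":0,"yaw":0,"jaw":0}])

```text
t: 4.85
ee_pos: [0.6346, 0.1362, 0.1302]
ee_rot: [-0.081, 0.997, -0.0, -0.0]
wrist_force: [-2.8, 1.6, -0.3]
gripper_width: 0.0
finger_force: 1.0
```

Call:
send_rows(plan=[{"tx":-0.001,"ty":0,"tz":0,"yaw":0,"jaw":0},{"tx":-0.001,"ty":0,"tz":0,"yaw":0,"jaw":0}])

```text
t: 5.1
ee_pos: [0.6366, 0.1365, 0.1303]
ee_rot: [-0.081, 0.997, -0.0, -0.0]
wrist_force: [-1.9, 0.6, -0.8]
gripper_width: -0.0
finger_force: 1.0
```

Call:
send_rows(plan=[{"tx":-0.001,"ty":0,"tz":0,"yaw":0,"jaw":0},{"tx":-0.001,"ty":0,"tz":0,"yaw":0,"jaw":0}])

```text
t: 5.35
ee_pos: [0.6382, 0.1367, 0.1302]
ee_rot: [-0.081, 0.997, -0.0, -0.001]
wrist_force: [-7.6, -0.4, 4.4]
gripper_width: -0.0
finger_force: 3.8
```

Call:
send_rows(plan=[{"tx":-0.001,"ty":0,"tz":0,"yaw":0,"jaw":0},{"tx":-0.001,"ty":0,"tz":0,"yaw":0,"jaw":0}])

```text
t: 5.6
ee_pos: [0.6383, 0.1367, 0.1302]
ee_rot: [-0.081, 0.997, -0.0, -0.003]
wrist_force: [-20.8, -2.0, 11.3]
gripper_width: -0.0001
finger_force: 10.4
```

Call:
send_rows(plan=[{"tx":-0.001,"ty":0,"tz":0,"yaw":0,"jaw":0},{"tx":-0.001,"ty":0,"tz":0,"yaw":0,"jaw":0}])

```text
t: 5.85
ee_pos: [0.6383, 0.1367, 0.1302]
ee_rot: [-0.081, 0.997, -0.001, -0.006]
wrist_force: [-33.1, -5.3, 19.1]
gripper_width: -0.0003
finger_force: 16.8
```

The stop is hit: position frozen while force rises. Back off, rise, open the jaws and look.

Call:
send_rows(plan=[{"tx":0.006,"ty":0,"tz":0,"yaw":0,"jaw":0},{"tx":0.015,"ty":0,"tz":0,"yaw":0,"jaw":0},{"tx":0,"ty":0,"tz":-0.04,"yaw":0,"jaw":0},{"tx":0,"ty":0,"tz":-0.05,"yaw":0,"jaw":0},{"tx":0,"ty":0.05,"tz":-0.04,"yaw":0,"jaw":0.0854},{"tx":0,"ty":0.06,"tz":0,"yaw":0,"jaw":0.0854},{"tx":0,"ty":0.06,"tz":0,"yaw":0,"jaw":0.0854},{"tx":0,"ty":0,"tz":0,"yaw":0,"jaw":0.0854}])

```text
t: 6.85
ee_pos: [0.5939, 0.3043, 0.2594]
ee_rot: [-0.083, 0.997, 0.0, 0.001]
wrist_force: [0.0, 0.2, -0.5]
gripper_width: 0.0723
finger_force: 0.0
```

```bash
python3 - <<'E'
from h import *
import cv2
togo(.004,0,.2)
for n in("top","side"):
    cv2.imwrite(f"pics/{n}1.png",robot.get_image(n)[:,:,::-1])
t=cv2.imread("pics/top1.png")[125:260,160:265]; s=cv2.imread("pics/side1.png")[165:285,140:305]
a=cv2.resize(t,(420,540),interpolation=cv2.INTER_CUBIC);cv2.imwrite("pics/d1.png",cv2.resize(t,None,fx=4.4,fy=4.4,interpolation=cv2.INTER_CUBIC))
cv2.imwrite("pics/d2.png",cv2.resize(s,None,fx=4.8,fy=4.8,interpolation=cv2.INTER_CUBIC))
E
```

```text
t 6.85 unit pos [0.0706 0.1724 0.2594] shift tool [ 0.0673 -0.1722  0.0592] yaw err deg 0.21 F [ 0.   0.2 -0.5] jaw 0.07234520098002228 ff 0.0
```

View pics/d1.png

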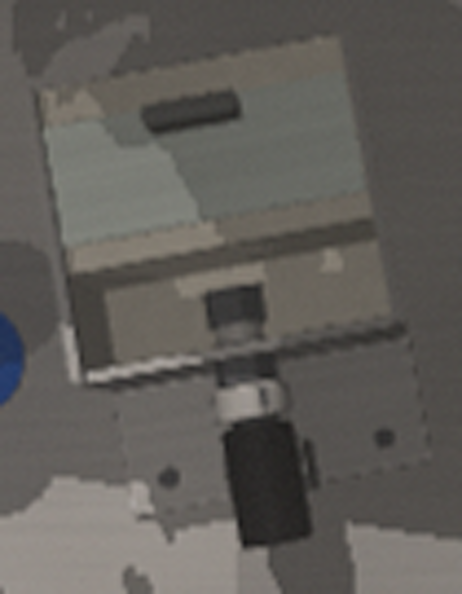

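View pics/d2.png

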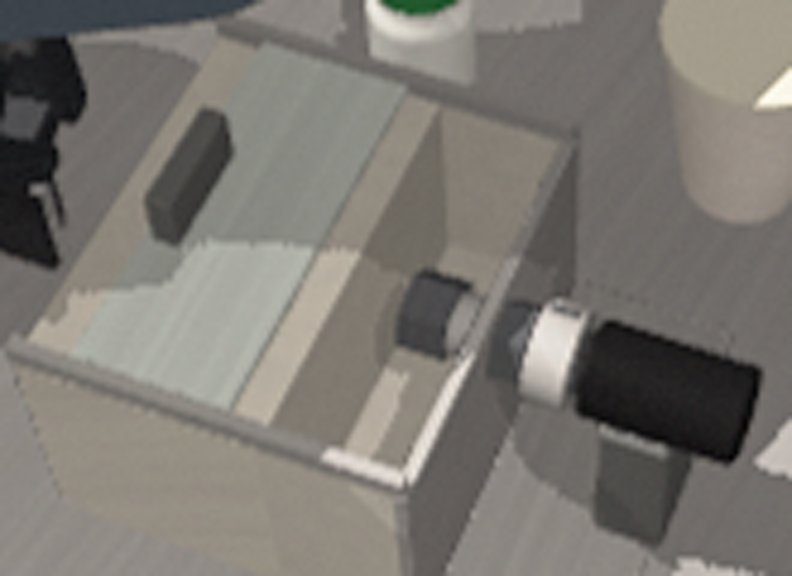

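The cover is fully open and clear of the gap. In the top crop the head spans (207..263, 288..325), and the side crop shows it at (400..470, 270..355). Checking its position in unit axes.

```bash
python3 - <<'E'
from h import *
np.set_printoptions(precision=4,suppress=True)
f=lambda F,ps,z:print((np.array([F(*p,z) for p in ps])-O)@M)
print("head top far/near edges, sides (exp x .010,-.010)");f(T,((207,293),(262,284),(210,328),(265,320)),.108)
print("gearbox edge (exp .032), bracket inner (-.022)");f(T,((225,251),(320,231),(320,342),(150,367)),.113)
print("S gearbox edge");f(S,((440,110),(275,425),(360,265)),.113)
print("S head far top edge / near edge");f(S,((425,270),(480,285)),.108)
print("S cover near edge");f(S,((405,90),(235,405)),.12)
E
```

```text
head top far/near edges, sides (exp x .010,-.010)
[[ 0.0106  0.0104]
 [ 0.01   -0.0198]
 [-0.0085  0.012 ]
 [-0.0096 -0.018 ]]
gearbox edge (exp .032), bracket inner (-.022)
[[ 0.0307 -0.0036]
 [ 0.032  -0.056 ]
 [-0.0271 -0.0455]
 [-0.0238  0.0468]]
S gearbox edge
[[ 0.0342 -0.0802]
 [ 0.0321  0.0794]
 [ 0.0327  0.0027]]
S head far top edge / near edge
[[ 0.0096 -0.0075]
 [-0.0133 -0.0089]]
S cover near edge
[[ 0.0494 -0.0796]
 [ 0.0472  0.0805]]
```

Call:
send_rows(plan=[{"tx":0.017,"ty":-0.044,"tz":0,"yaw":0,"jaw":0.0854},{"tx":0.017,"ty":-0.044,"tz":0,"yaw":0,"jaw":0.0854},{"tx":0.017,"ty":-0.044,"tz":0,"yaw":0,"jaw":0.0854},{"tx":0.017,"ty":-0.042,"tz":0.02,"yaw":0,"jaw":0.0854},{"tx":0,"ty":0,"tz":0.04,"yaw":0,"jaw":0.0854},{"tx":0,"ty":0,"tz":0.03,"yaw":0,"jaw":0.0854},{"tx":0,"ty":0,"tz":0.01,"yaw":0,"jaw":0.0854},{"tx":0,"ty":0,"tz":0,"yaw":0,"jaw":0.0854},{"tx":0,"ty":0,"tz":0,"yaw":0,"jaw":0.0854}])

```text
t: 8.07
ee_pos: [0.5562, 0.1179, 0.1606]
ee_rot: [-0.081, 0.997, 0.0, 0.001]
wrist_force: [0.2, -0.5, 0.8]
gripper_width: 0.0856
finger_force: 0.0
```

```bash
python3 -c "
from h import *
togo(.003,-.002,.069)"
```

```text
t 8.07 unit pos [ 0.0034 -0.0054  0.1606] shift tool [0.0006 0.0034 0.0916] yaw err deg -0.05 F [ 0.2 -0.5  0.8] jaw 0.08557287335814584 ff 0.0
```

Call:
send_rows(plan=[{"tx":0,"ty":0.003,"tz":0.02,"yaw":0,"jaw":0.0854},{"tx":0,"ty":0,"tz":0.015,"yaw":0,"jaw":0.0854},{"tx":0,"ty":0,"tz":0.01,"yaw":0,"jaw":0.0854},{"tx":0,"ty":0,"tz":0.01,"yaw":0,"jaw":0.0854},{"tx":0,"ty":0,"tz":0.01,"yaw":0,"jaw":0.0854},{"tx":0,"ty":0,"tz":0,"yaw":0,"jaw":0.0854}])

```text
t: 8.82
ee_pos: [0.5547, 0.1209, 0.0936]
ee_rot: [-0.081, 0.997, -0.0, -0.001]
wrist_force: [-0.5, -0.7, 0.4]
gripper_width: 0.0854
finger_force: 0.0
```

Call:
send_rows(plan=[{"tx":0,"ty":0,"tz":0.01,"yaw":0,"jaw":0.0854},{"tx":0,"ty":0,"tz":0.01,"yaw":0,"jaw":0.0854},{"tx":0,"ty":0,"tz":0.007,"yaw":0,"jaw":0.0854},{"tx":0,"ty":0,"tz":0,"yaw":0,"jaw":0.0854}])

```text
t: 9.32
ee_pos: [0.5547, 0.1209, 0.0667]
ee_rot: [-0.081, 0.997, -0.0, -0.001]
wrist_force: [-0.5, -0.6, -0.4]
gripper_width: 0.085
finger_force: 0.0
```

```bash
python3 -c "
from h import *
togo(.003,-.002,.069)"
```

```text
t 9.32 unit pos [ 0.0024 -0.0022  0.0667] shift tool [-0.0006  0.0002 -0.0023] yaw err deg -0.03 F [-0.5 -0.6 -0.4] jaw 0.08502506823835074 ff 0.0
```

In with no contact. Closing to just over the head's width first, then fully.

Call:
send_rows(plan=[{"tx":0,"ty":0,"tz":0,"yaw":0,"jaw":0.04},{"tx":0,"ty":0,"tz":0,"yaw":0,"jaw":0.04},{"tx":0,"ty":0,"tz":0,"yaw":0,"jaw":0.04},{"tx":0,"ty":0,"tz":0,"yaw":0,"jaw":0.037},{"tx":0,"ty":0,"tz":0,"yaw":0,"jaw":0.037}])

```text
t: 9.95
ee_pos: [0.555, 0.1215, 0.0676]
ee_rot: [-0.081, 0.997, 0.0, 0.0]
wrist_force: [-1.1, 5.7, 2.2]
gripper_width: 0.0372
finger_force: 2.8
```

Call:
send_rows(plan=[{"tx":0,"ty":0,"tz":0,"yaw":0,"jaw":0.03},{"tx":0,"ty":0,"tz":0,"yaw":0,"jaw":0.03},{"tx":0,"ty":0,"tz":0,"yaw":0,"jaw":0.02},{"tx":0,"ty":0,"tz":0,"yaw":0,"jaw":0.01},{"tx":0,"ty":0,"tz":0,"yaw":0,"jaw":0},{"tx":0,"ty":0,"tz":0,"yaw":0,"jaw":0}])

```text
t: 10.7
ee_pos: [0.5549, 0.1228, 0.0681]
ee_rot: [-0.081, 0.997, 0.001, 0.0]
wrist_force: [-3.9, 15.9, 8.9]
gripper_width: 0.0327
finger_force: 58.6
```

```bash
python3 -c "
from h import *
togo(.003,-.002,.069);print(robot.state()['torque'])"
```

```text
t 10.7 unit pos [ 0.0029 -0.0003  0.0681] shift tool [-0.0001 -0.0017 -0.0009] yaw err deg -0.03 F [-3.9 15.9  8.9] jaw 0.03266219162657041 ff 58.588522374629974
[2.39610187 0.77218178 0.10323009]
```

Gripped at 58 N, but the opening is 32.7 mm and there's a 16 N sideways pull, so the flats aren't fully seated. Relieving the off-centre by moving +y (and slightly up) while holding.

Call:
send_rows(plan=[{"tx":0,"ty":0.001,"tz":0,"yaw":0,"jaw":0},{"tx":0,"ty":0.001,"tz":-0.001,"yaw":0,"jaw":0},{"tx":0,"ty":0,"tz":0,"yaw":0,"jaw":0},{"tx":0,"ty":0,"tz":0,"yaw":0,"jaw":0}])

```text
t: 11.2
ee_pos: [0.5548, 0.1229, 0.0682]
ee_rot: [-0.081, 0.997, 0.0, 0.0]
wrist_force: [3.1, 3.1, -4.3]
gripper_width: 0.0324
finger_force: 60.5
```

Call:
send_rows(plan=[{"tx":0,"ty":0,"tz":0,"yaw":0,"jaw":0},{"tx":0,"ty":0,"tz":0,"yaw":0,"jaw":0},{"tx":0,"ty":0,"tz":0,"yaw":0,"jaw":0},{"tx":0,"ty":0,"tz":0,"yaw":0,"jaw":0}])

```text
t: 11.7
ee_pos: [0.5548, 0.1229, 0.0682]
ee_rot: [-0.081, 0.997, -0.0, 0.0]
wrist_force: [4.2, 3.7, -5.9]
gripper_width: 0.0323
finger_force: 60.3
```

Call:
send_rows(plan=[{"tx":0,"ty":0,"tz":0,"yaw":0,"jaw":0},{"tx":0,"ty":0,"tz":0,"yaw":0,"jaw":0},{"tx":0,"ty":0,"tz":0,"yaw":0,"jaw":0},{"tx":0,"ty":0,"tz":0,"yaw":0,"jaw":0},{"tx":0,"ty":0,"tz":0,"yaw":0,"jaw":0},{"tx":0,"ty":0,"tz":0,"yaw":0,"jaw":0},{"tx":0,"ty":0,"tz":0,"yaw":0,"jaw":0},{"tx":0,"ty":0,"tz":0,"yaw":0,"jaw":0}])

```text
t: 12.7
ee_pos: [0.5548, 0.1229, 0.0682]
ee_rot: [-0.081, 0.997, -0.0, 0.0]
wrist_force: [4.2, 3.1, -7.2]
gripper_width: 0.0323
finger_force: 60.3
```

```bash
python3 - <<'E'
from h import *
import cv2
togo(.003,0,.069); s=robot.state();print(s["torque"],s["gripper_width"])
s=robot.get_image("side");t=robot.get_image("top")
a=cv2.resize(s[165:285,140:305],None,fx=4.8,fy=4.8,interpolation=cv2.INTER_CUBIC)
cv2.imwrite("pics/e1.png",a[:,:,::-1])
cv2.imwrite("pics/e2.png",t[:,:,::-1])
E
```

```text
t 12.7 unit pos [ 0.0028 -0.0002  0.0682] shift tool [-0.0002  0.0002 -0.0008] yaw err deg -0.04 F [ 4.2  3.1 -7.2] jaw 0.032294266943776156 ff 60.315585136413574
[ 0.4454573  -0.59331246  0.15357411] 0.032294266943776156
```

View pics/e1.png

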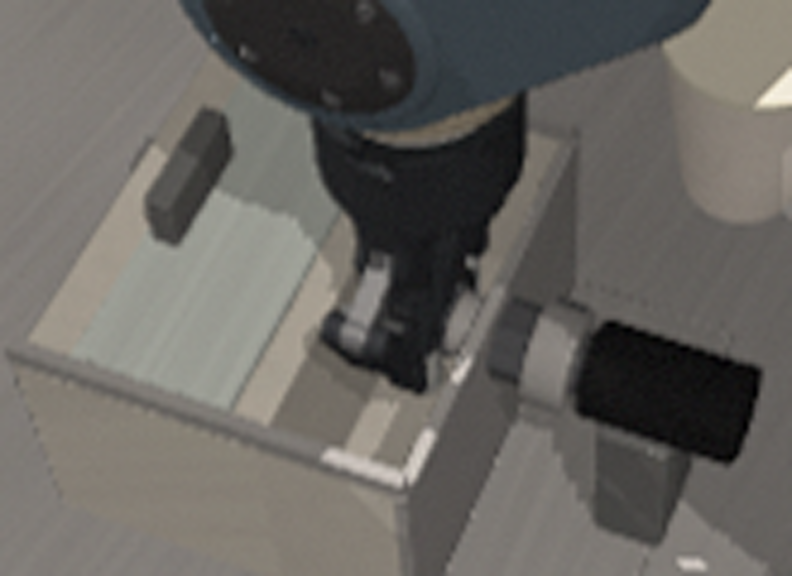

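The picture shows the fingers around the head, cover open, cup and jar in place. The opening has held steady at 32.3 mm. I'll hold 2 s more and compare precisely for creep.

Call:
send_rows(plan=[{"tx":0,"ty":0,"tz":0,"yaw":0,"jaw":0},{"tx":0,"ty":0,"tz":0,"yaw":0,"jaw":0},{"tx":0,"ty":0,"tz":0,"yaw":0,"jaw":0},{"tx":0,"ty":0,"tz":0,"yaw":0,"jaw":0},{"tx":0,"ty":0,"tz":0,"yaw":0,"jaw":0},{"tx":0,"ty":0,"tz":0,"yaw":0,"jaw":0},{"tx":0,"ty":0,"tz":0,"yaw":0,"jaw":0},{"tx":0,"ty":0,"tz":0,"yaw":0,"jaw":0},{"tx":0,"ty":0,"tz":0,"yaw":0,"jaw":0},{"tx":0,"ty":0,"tz":0,"yaw":0,"jaw":0},{"tx":0,"ty":0,"tz":0,"yaw":0,"jaw":0},{"tx":0,"ty":0,"tz":0,"yaw":0,"jaw":0},{"tx":0,"ty":0,"tz":0,"yaw":0,"jaw":0},{"tx":0,"ty":0,"tz":0,"yaw":0,"jaw":0},{"tx":0,"ty":0,"tz":0,"yaw":0,"jaw":0},{"tx":0,"ty":0,"tz":0,"yaw":0,"jaw":0}])

```text
t: 14.8
ee_pos: [0.5548, 0.1229, 0.0682]
ee_rot: [-0.081, 0.997, 0.0, 0.0]
wrist_force: [3.9, 3.5, -7.3]
gripper_width: 0.0318
finger_force: 60.3
```

```bash
python3 - <<'E'
from h import *
togo(.003,0,.069); s=robot.state();print(s["torque"])
t=robot.get_image("top").astype(int)
import cv2; a=cv2.imread("pics/top0.png")[:,:,::-1].astype(int)
for n,(u,v) in dict(spool=(147,206),jar=(279,148),cup=(292,212)).items():
    f=lambda im:cv2.minMaxLoc(cv2.matchTemplate(im[v-35:v+35,u-35:u+35].astype(np.uint8),a[v-18:v+18,u-18:u+18].astype(np.uint8),5))
    r=f(t);print(n,r[1],np.array(r[3])-17)
E
```

```text
t 14.8 unit pos [ 0.0028 -0.0002  0.0682] shift tool [-0.0002  0.0002 -0.0008] yaw err deg -0.04 F [ 3.9  3.5 -7.3] jaw 0.031846265979241395 ff 60.314526334404945
[ 0.45475179 -0.57331144  0.08974994]
spool 0.8564708232879639 [-1  0]
jar 0.9004173874855042 [0 0]
cup 0.9698871374130249 [0 0]
```

The opening is 31.85 mm: either noise of about 0.3 mm or a slow creep toward the flats. There's time left, so I'll slide the pads slightly along the head while gripping to help the flats seat, watching the force.

Call:
send_rows(plan=[{"tx":0,"ty":0,"tz":0.001,"yaw":0,"jaw":0},{"tx":0,"ty":0,"tz":0.001,"yaw":0,"jaw":0},{"tx":0,"ty":0,"tz":0.001,"yaw":0,"jaw":0},{"tx":0,"ty":0,"tz":0,"yaw":0,"jaw":0}])

```text
t: 15.35
ee_pos: [0.5549, 0.123, 0.0679]
ee_rot: [-0.081, 0.997, -0.0, 0.0]
wrist_force: [-9.5, 1.2, 27.5]
gripper_width: 0.0321
finger_force: 62.8
```

Call:
send_rows(plan=[{"tx":0,"ty":0,"tz":0,"yaw":0,"jaw":0},{"tx":0,"ty":0,"tz":0,"yaw":0,"jaw":0},{"tx":0,"ty":0,"tz":0,"yaw":0,"jaw":0},{"tx":0,"ty":0,"tz":0,"yaw":0,"jaw":0},{"tx":0,"ty":0,"tz":0,"yaw":0,"jaw":0},{"tx":0,"ty":0,"tz":0,"yaw":0,"jaw":0},{"tx":0,"ty":0,"tz":0,"yaw":0,"jaw":0},{"tx":0,"ty":0,"tz":0,"yaw":0,"jaw":0}])

```text
t: 16.35
ee_pos: [0.5549, 0.123, 0.0679]
ee_rot: [-0.081, 0.997, -0.0, 0.0]
wrist_force: [-10.8, -0.5, 27.0]
gripper_width: 0.0321
finger_force: 62.8
```

Call:
send_rows(plan=[{"tx":0,"ty":0,"tz":0,"yaw":0,"jaw":0},{"tx":0,"ty":0,"tz":0,"yaw":0,"jaw":0},{"tx":0,"ty":0,"tz":0,"yaw":0,"jaw":0},{"tx":0,"ty":0,"tz":0,"yaw":0,"jaw":0}])

```text
t: 16.85
ee_pos: [0.5549, 0.1229, 0.0679]
ee_rot: [-0.081, 0.997, -0.0, 0.0]
wrist_force: [-9.8, -0.2, 27.6]
gripper_width: 0.0322
finger_force: 62.8
```

No slip and no drift: the opening stays at 32.2 ± 0.2 mm over 6 s, while a bolt turning at 0.055 rad/s would sweep it by millimetres. So the bolt is standing still. I'll relieve the vertical preload and hand in.

Call:
send_rows(plan=[{"tx":0,"ty":0,"tz":-0.001,"yaw":0,"jaw":0},{"tx":0,"ty":0,"tz":-0.001,"yaw":0,"jaw":0},{"tx":0,"ty":0,"tz":0,"yaw":0,"jaw":0},{"tx":0,"ty":0,"tz":0,"yaw":0,"jaw":0},{"tx":0,"ty":0,"tz":0,"yaw":0,"jaw":0},{"tx":0,"ty":0,"tz":0,"yaw":0,"jaw":0},{"tx":0,"ty":0,"tz":0,"yaw":0,"jaw":0},{"tx":0,"ty":0,"tz":0,"yaw":0,"jaw":0}])

```text
t: 17.85
ee_pos: [0.5548, 0.1229, 0.068]
ee_rot: [-0.081, 0.997, -0.0, 0.0]
wrist_force: [-1.8, 1.6, 8.6]
gripper_width: 0.0323
finger_force: 61.5
```

```bash
python3 -c "
from h import *
togo(.003,0,.069);print(robot.hand_in())"
```

```text
t 17.85 unit pos [ 0.0028 -0.0002  0.068 ] shift tool [-0.0002  0.0002 -0.001 ] yaw err deg -0.03 F [-1.8  1.6  8.6] jaw 0.03233205217746212 ff 61.47611662745476
the job is handed in; nothing more can be done
None
```

Handed in at 17.9 s: the cover is open to its stop, the bolt head is gripped at about 61 N with no measurable turning over the last 6 s (opening 32.3 mm against 30 mm across flats, so probably held slightly off the flats), and the spool, jar and cup have not moved.

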